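Reset the stop on the tying board and hold a small set for tying

TASK

The next job on the wooden tying board is the small boxed set, and I need a third hand while I tie its cord. The stop is still in the outer hole, where the long sets needed it: move it to the middle hole, plug it fully home and let go of it, then slide the set along the board until it lies flat and square against the stop's rubber face, so that its middle is over the cord groove. Keep pressing it there with a steady push of about 12 N (never more than 30 N, which would crush the box), finish while still holding it like that, and leave the other things on the table where they are.

Things in the scene. Friction and masses are not known exactly. Their poses are not given: they have to be found in the camera images.
- board: Pale wooden tying board, fixed, in another place each time: 170 mm wide (x), 332 long (y, from -156 to +176), 32 thick. Origin: on the table under the middle of the cord groove; x points away from the robot, y to the left along the board. The groove (10 wide, 9 deep) runs along x at y = 0. Three square through holes, 21 mm wide, on the centre line at y = -56, -88 (middle) and -120 mm (outer).
- hole_middle (a point): Centre of the mouth of the middle of the three square holes, on the board's top face, axes as the board. The stop must go in here for a set 130 mm long.
- groove (a point): Middle of the cord groove, level with the board's top face, axes as the board.
- dog: Loose wooden stop, 0.15 kg: head 50 mm (x) by 28 (y) by 46 high on a square tenon 20 mm wide, 26 long, its last 6 mm reduced to 17.6. Origin: on the tenon's axis at the head's underside (shoulder): head 46 mm above, tenon 26 below; fully home it is at the hole's mouth. Starts home in the outer hole, axes as the board; keep its rubber side (+y) towards the set. Grip the head across its 50 mm.
- dog_shoulder (a point): The stop's origin point: on the tenon's axis, in the plane of the shoulder.
- dog_face (a point): Middle of the stop's black rubber buffer face, 26 mm from the tenon's axis on the stop's +y side, 25 mm above the shoulder. The buffer is 44 mm wide and 34 mm high and gives about 1 mm for each 3 N, 8 mm at most; the point moves with the rubber.
- gift_set: Small boxed set to be tied: closed grey printed box, 100 mm (x) by 130 (y) by 45 high, about 0.45 kg, flat on the board left of the stop, a little askew. Origin: centre of its underside; y is its long axis. Too wide to grip flat: push its left (+y) end with the fingers towards -y; sliding takes 1.5 to 4 N. Pressed with 12 N on the stop in the middle hole its centre is over the groove.
- gold_spool: Ribbon spool with white flanges, 68 mm across and 33 mm high, on the table by the board's near edge; origin near the spool, on the table. Leave alone.
- shears: Scissors with red handles, 87 x 199 x 9 mm, on the table by the board's near edge; origin: centre of the underside. Leave alone.
- tags: Small bundle of paper gift tags, 57 x 128 x 13 mm, on the table beyond the board's left end; origin: centre of the underside. Leave alone.
- cup: Red mug, 82 x 112 x 94 mm, on the table behind the blue hand sealer; origin: centre of the underside. Leave alone. The sealer is fixed to the right of the board, about x 0.40 to 0.56, y -0.36 to +0.07 m; its raised arm rises from 0.09 m at the end by the board to 0.23 m at its right end: pass above it.
Things that resemble listed ones, but are neither listed nor needed, are in the scene too. Of the things shaped like the dog, the wooden one is meant.

How it is judged:
On the way, in this order (a step that is already met when the one before it is completed fails the run):
1. the stop is fully home in the middle hole and let go (horizontal distance between dog_shoulder and hole_middle below 0.004 m and z of dog_shoulder in the frame of hole_middle below 0.003 m and angle between dog's own z axis and vertical below 0.08 rad and contact force between dog and the arm below 0.5 N and contact force between dog and the fingers below 0.5 N), for 0.2 s.
2. the set lies square against the stop with its middle over the groove and is pressed against it with 5 to 20 N for half a second (horizontal distance between dog_shoulder and hole_middle below 0.004 m and z of dog_shoulder in the frame of hole_middle below 0.003 m and angle between dog's own z axis and vertical below 0.08 rad and y of gift_set in the frame of groove between -0.01 and 0.01 m and x of gift_set in the frame of groove between -0.025 and 0.025 m and z of gift_set in the frame of groove between -0.003 and 0.004 m and angle between the y axis of gift_set and the y axis of board, either way round below 0.08 rad and angle between gift_set's own z axis and vertical below 0.05 rad and contact force between gift_set and dog between 5 and 20 N), for 0.5 s.
At the end, for the whole second after the job is handed in: Fingers still press the set, 5 to 20 N between set and stop, both at rest. Stop untouched, in the middle hole: shoulder within 3 mm, axis within 4 mm, tilt under 0.08 rad. Set flat, centre within 10 mm of the groove along the board and 25 mm across, within 0.08 rad of square (all of step 2 and contact force between dog and the arm below 0.5 N and contact force between dog and the fingers below 0.5 N and contact force between gift_set and the fingers above 3 N and linear speed of each of gift_set, dog below 0.01 m/s); the arm keeps its last pose, push and grip.
It fails at once if the set is pressed against the stop with more than 30 N (contact force between gift_set and dog above 30 N).
It fails at once if the set is tipped (angle between gift_set's own z axis and vertical above 0.35 rad).
It fails at once if the spool, scissors, tags or mug is moved by more than 25 mm (distance of any of gold_spool, shears, tags, cup from where it was at the start of the episode above 0.025 m).
It also fails if it takes over 61 s, if anything falls off the work surface, if the arm or the gripper's body presses on something with over 40 N, if the wrist force passes 120 N, or if a joint passes its speed limit or range.

ROBOT

A 7-joint arm with a two-finger parallel gripper is mounted at the origin on the work surface; the furniture and walls round the work are solid. World frame = base frame: x ahead of the robot, y to its left, z up, the work surface at z = 0. Lengths are in m, angles in rad, forces in N, time in s.
With the tool pointing down it reaches from about 0.425 to 1.025 m from the base axis. Payload 9.4 kg.
Tool frame: the origin (TCP) lies midway between the tips of the shut fingers; the grasp point (between the pads) lies 19 mm behind it; z points along the fingers, y is the line along which they close (so a half turn about z gives the same grasp; the last joint's range is limited). The gripper opens to 93 mm and grips with 3 to 60 N. Pads are 15 mm wide; open, the fingers measure 128 mm over their backs; the gripper's body (75 mm by 188 mm) begins 65 mm behind the grasp point.
Start: joints at [-1.286, 0.599, -0.003, 1.599, 0.002, 0.943, -0.08], TCP at [0.257, 0.678, 0.195] pointing down, gripper open.
Joint ranges: [-2.57, 2.57], [-0.35, 1.97], [-1.29, 1.29], [0.11, 2.56], [-1.05, 4.19], [0.11, 1.86], [-2.63, 2.63]. Speed limits (rad/s): [2.22, 2.22, 3.01, 3.01, 3.14, 3.14, 3.14].

INTERFACE

Orientations are given as a unit quaternion [x, y, z, w].
In Python, from cell import monitor, imaging, arm, spotter gives the robot as it stands. The module is installed in compiled form; this text tells all that it offers.
- The arm moves only by the tool move_arm, never from a script. Its argument "commands" is a list that holds one entry, the list of rows, each a list of 5 numbers: the shift along the tool's x, y, z in m, then the turn about the tool's z in degrees, then the closure, from 0 (fully open) to 1 (shut). In form: [[[dx, dy, dz, yaw, gripper], ...]]. A call has 1 to 10 rows; each row shifts and turns the commanded pose from where the row before left it, along the tool's axes as they then stand; what a row does not reach is not made up. A row lasts 1/12 s, in which the tool goes at most 41.7 mm and 7.16 degrees, less where a joint would pass 70% of its speed; a pose out of reach is approached as far as the arm can. A call with a gripper value outside its range is refused whole. The fingers move at their own pace and stop on an object; "grip_force" is the grip in N (left out, the last holds). Time passes only in rows, so rows that do not move let the fingers close. It gives the time, the measured TCP pose, the force, the opening and the grip force at its end, in the units of the state.
- monitor.sense(): the state, without advancing time (a new reading comes with each control period).
- imaging.grab_frame(name): name is "scene" or "top"; returns (picture, depth): 384x512x3 uint8, red, green, blue; 384x512 float32, m along the optical axis (not along the pixel's ray), 0 where there is no reading.
- imaging.calibration(name): a dict with "camera_matrix" (3x3 intrinsics, pixels), "world_to_cam" (4x4, takes a point from world to camera coordinates). Camera axes: x right, y down, z forward; pixel columns grow to the right and rows downward; lengths in m; the calibration is good to about 2 mm. A picture is of the moment at which its call begins. calibration takes no time and is no camera call.
- arm.job_done(): hands the job in; it is judged then, once.
Trained networks look in the newest picture that a camera, given by its name, has taken for a name from the list of things; names that differ only in an ending like _2 or _b are one class to them, and where a whole thing is asked for, a point or a joint stands for the part that bears it (a point fixed in the world has none). Each returns a list of dicts, best first, with "conf" (0 to 1); they miss things now and then, are a little off and sometimes report something else, mostly with a low value. They report only what shows in the picture. A call takes as long as a camera call. They do not tell look-alikes from the thing itself.
- spotter.find_in(camera, query): "location" ([x, y, z] in m, in the coordinates of the camera as it stood for that picture, good to about 4 mm: the middle of the surface that is visible of it).
- spotter.mark_of(camera, query): "location" ([x, y, z] in m, in the coordinates of the camera as it stood for that picture, good to about 4 mm: a listed point, or the origin of a listed thing).
The state is a dict: "time": time; "joints": joint angles; "qvel": joint speeds; "tau": joint torques, N m; "tool_pos": TCP position; "eef_rot": TCP orientation; "wrist_force": force on the tool from outside, world axes, zero at the start; "torque": the same for the moment, N m; "gripper_width": opening from 0.0 (shut) to 1.0 (fully open); "finger_force": force on a finger pad.
Only numpy, scipy, OpenCV 4.12 (cv2) and the standard library are available. Lean on these libraries where they do the work, as an engineer would, in place of code of your own. Each camera call takes 0.05 s, during which the arm holds its last target. There are 200 camera calls.

## Working session

There is one attempt and no reset: what is moved stays moved. The work goes in short steps, Python scripts to look and compute and a tool call to move; the robot and the scene stay as the last step left them, time stands still between calls to the robot, and variables do not carry over. Pictures are saved under pics/ and viewed, at most 10 in all, crops included, and the job is handed in when it is done.

Besides the shell and the picture viewer there is one more tool, called by a JSON object that holds its "name" and its "arguments". move_arm: Moves the arm, as the interface text tells. Its arguments: {"type":"object","properties":{"commands":{"type":"array","items":{"type":"array","items":{"type":"array","items":{"type":"number"}}}},"grip_force":{"type":"number"}},"required":["commands"]}

```bash
mkdir -p pics
cat > h.py <<'E'
import numpy as np, cv2
from cell import monitor, imaging, arm, spotter
from scipy.spatial.transform import Rotation as R
def T(c): return np.linalg.inv(np.array(imaging.calibration(c)["world_to_cam"]))
def w(c,p): return (T(c)@np.r_[p,1])[:3]
def px(c,p):
    k=imaging.calibration(c); q=(np.array(k["world_to_cam"])@np.r_[p,1])[:3]; u=np.array(k["camera_matrix"])@q; return u[:2]/u[2]
def cloud(c,d):
    K=np.array(imaging.calibration(c)["camera_matrix"]); v,u=np.mgrid[:d.shape[0],:d.shape[1]]
    P=np.stack([(u-K[0,2])/K[0,0]*d,(v-K[1,2])/K[1,1]*d,d,np.ones_like(d)],-1)
    return (P@T(c).T)[...,:3]
E
python3 - <<'E'
from h import *
s=monitor.sense(); print(s["time"],s["tool_pos"],s["eef_rot"],s["wrist_force"],s["gripper_width"])
ims=[]
for c in("scene","top"):
    im,d=imaging.grab_frame(c); np.savez(f"{c}0.npz",im=im,d=d)
    cv2.imwrite(f"pics/{c}0.png",im[...,::-1])
    for q in("board","hole_middle","groove","dog_shoulder","dog_face","gift_set"):
        for r in spotter.mark_of(c,q)[:3]: p=w(c,r["location"]);print(c,q,round(r["conf"],2),p.round(4),px(c,p).round())
E
```

```text
0.0 [0.25647024 0.67757469 0.19427994] [ 1.79883640e-01  9.83687607e-01 -7.50604929e-04 -6.72042999e-05] [-0.42590852  0.7894617   0.50258035] 1.000771330548071
scene board 0.66 [ 0.4848  0.3006 -0.0005] [206. 211.]
scene board 0.21 [ 0.3122  0.1955 -0.0036] [280. 218.]
scene hole_middle 0.8 [0.4743 0.203  0.0296] [233. 192.]
scene groove 0.87 [0.4741 0.2955 0.0316] [209. 201.]
scene groove 0.73 [ 0.312   0.1986 -0.0032] [279. 219.]
scene dog_shoulder 0.79 [0.4746 0.1774 0.0291] [240. 189.]
scene dog_shoulder 0.73 [0.1726 0.3349 0.0247] [292. 248.]
scene dog_face 0.69 [0.4725 0.2004 0.0542] [234. 184.]
scene dog_face 0.52 [0.1939 0.3206 0.0538] [288. 230.]
scene gift_set 0.62 [0.4824 0.3356 0.0291] [196. 206.]
top groove 0.87 [0.4804 0.295  0.0306] [246. 157.]
top dog_shoulder 0.63 [0.4679 0.1735 0.0325] [284. 160.]
top dog_face 0.5 [0.4743 0.1985 0.0586] [277. 157.]
top gift_set 0.97 [0.4812 0.3378 0.0308] [233. 157.]
```

View pics/scene0.png

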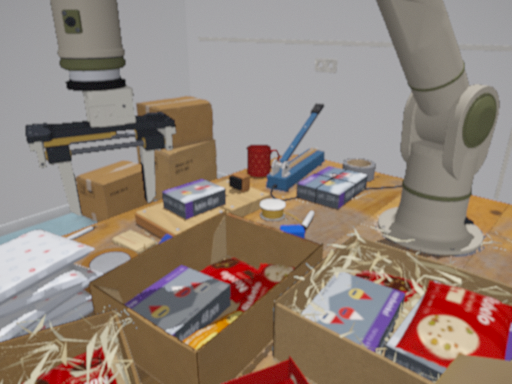

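View pics/top0.png

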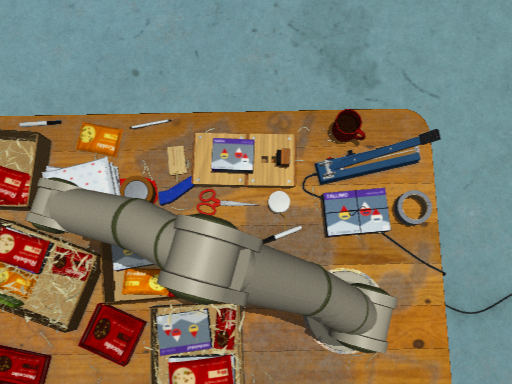

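The scene view shows the board with the printed box at (195,197) and the stop at (238,183). The top view shows the board at (245,160), the box at (233,155), the stop at (284,157), the shears at (225,202) and the spool at (279,202). The only dog-shaped candidate on the board is the one at top (284,157). The other scene hit at (292,248) lies on a shipping carton. I'll confirm with an enlarged crop and measure from depth.

Run:
```python
from h import *
a=np.load("top0.npz");b=np.load("scene0.npz")
c=np.hstack([cv2.resize(a["im"][120:200,180:310],(400,246),interpolation=3),cv2.resize(b["im"][160:240,130:260],(400,246),interpolation=3)])
cv2.imwrite("pics/crop.png",c[...,::-1])
def rect(P,n):
    r=cv2.minAreaRect(P[:,:2].astype(np.float32)*1000);print(n,len(P),np.round(r[0],1),np.round(r[1],1),round(r[2],2),"z",np.median(P[:,2]).round(4))
    print('   bbox',cv2.boxPoints(r).round(0).tolist())
for nm,z in(("top",a),("scene",b)):
    C=cloud(nm,z["d"]); ok=(z["d"]>0)&(C[...,0]>.36)&(C[...,0]<.60)&(C[...,1]>.10)&(C[...,1]<.52)
    m=ok&(C[...,2]>.022)&(C[...,2]<.04); 
    n,l,st,_=cv2.connectedComponentsWithStats(m.astype(np.uint8)); k=1+st[1:,4].argmax()
    rect(C[l==k],nm+" board")
    bz=np.median(C[l==k][:,2])
    m=ok&(abs(C[...,2]-bz-.045)<.008); n,l,st,_=cv2.connectedComponentsWithStats(m.astype(np.uint8))
    for k in range(1,n):
        if st[k,4]>25: rect(C[l==k],nm+" high")
```

```text
top board 3748 [469.2 326.7] [199.9 392.2] 2.06 z 0.0312
   bbox [[362.0, 519.0], [376.0, 127.0], [576.0, 134.0], [562.0, 526.0]]
top high 1304 [481.6 335.8] [130.4 104.2] 86.42 z 0.0767
   bbox [[426.0, 274.0], [530.0, 267.0], [538.0, 398.0], [434.0, 404.0]]
top high 185 [469.4 179.6] [37.6 49.8] 88.54 z 0.0766
   bbox [[444.0, 161.0], [494.0, 160.0], [495.0, 198.0], [445.0, 199.0]]
scene board 2324 [464.8 328. ] [365.7 200.3] 87.79 z 0.0316
   bbox [[358.0, 149.0], [558.0, 141.0], [572.0, 507.0], [372.0, 515.0]]
scene high 134 [473.  183.6] [53.3 39.3] 0.28 z 0.0749
   bbox [[446.0, 203.0], [446.0, 164.0], [500.0, 164.0], [500.0, 203.0]]
scene high 933 [482.6 339. ] [134.2 103.5] 86.89 z 0.0764
   bbox [[427.0, 275.0], [531.0, 269.0], [538.0, 403.0], [435.0, 409.0]]
```

View pics/crop.png

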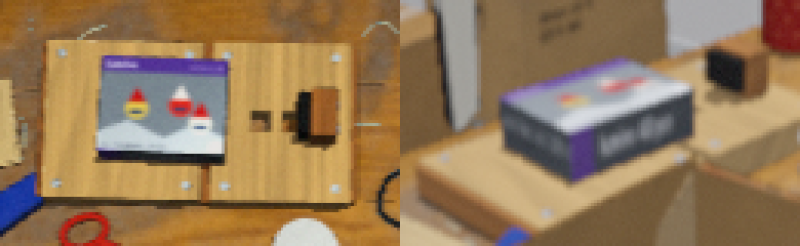

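The crop confirms it: the wooden stop is at top (284,157), with its black buffer facing the set, and two empty holes show at (264,159) and (273,159). Next I'll refine the board's angle and axis.

Run:
```python
from h import *
from scipy.optimize import least_squares
a=np.load("top0.npz");C=cloud("top",a["d"]);im=a["im"].astype(int)
ok=(C[...,0]>.36)&(C[...,0]<.6)&(C[...,1]>.10)&(C[...,1]<.52)
m=(ok&(C[...,2]>.016))
n,l,st,_=cv2.connectedComponentsWithStats(m.astype(np.uint8));k=1+st[1:,4].argmax();m=l==k
# silhouette edges: min/max x per column, robust line
def line(P,ax):
    o=1-ax; f=least_squares(lambda p:p[0]+p[1]*(P[:,ax]-P[:,ax].mean())-P[:,o],[P[:,o].mean(),0],loss="soft_l1",f_scale=.0015)
    return f.x.round(4),P[:,ax].mean().round(4),np.abs(f.fun).mean().round(4)
cols=np.where(m.any(0))[0];rows=np.where(m.any(1))[0]
print("px",cols.min(),cols.max(),rows.min(),rows.max())
print("T",T("top").round(3).tolist())
for nm,idx in(("far",[np.where(m[:,c])[0].min() for c in cols[6:-6]]),("near",[np.where(m[:,c])[0].max() for c in cols[6:-6]])):
    print(nm,line(C[idx,cols[6:-6]],1))
for nm,idx in(("left",[np.where(m[r])[0].min() for r in rows[6:-6]]),("right",[np.where(m[r])[0].max() for r in rows[6:-6]])):
    print(nm,line(C[rows[6:-6],idx],0))
# holes and groove: dark pixels on board away from the box/dog
g=im.sum(2)
K=imaging.calibration("top")
for (r0,r1,c0,c1) in[(150,168,258,270),(150,168,269,276)]:
    s=g[r0:r1,c0:c1];print(s.tolist())
```

```text
px 176 296 133 196
T [[-0.017, -0.982, 0.186, 0.099], [-1.0, 0.018, 0.004, 0.253], [-0.007, -0.186, -0.982, 1.575], [0.0, 0.0, 0.0, 1.0]]
far (array([0.5593, 0.0266]), np.float64(0.3274), np.float64(0.0164))
near (array([0.3916, 0.0323]), np.float64(0.3292), np.float64(0.0025))
left (array([ 0.475, -0.227]), np.float64(0.4608), np.float64(0.0095))
right (array([ 0.1396, -0.0593]), np.float64(0.4551), np.float64(0.0267))
[[465, 445, 435, 430, 427, 418, 424, 448, 452, 449, 465, 487], [461, 449, 430, 434, 418, 414, 434, 452, 433, 432, 469, 489], [459, 447, 428, 428, 427, 416, 426, 451, 436, 438, 466, 486], [452, 445, 434, 437, 426, 406, 437, 456, 442, 444, 458, 484], [458, 457, 435, 436, 423, 417, 428, 448, 441, 449, 465, 476], [464, 456, 442, 433, 401, 410, 432, 443, 438, 429, 461, 482], [456, 460, 436, 322, 167, 169, 186, 195, 211, 226, 384, 475], [459, 459, 428, 315, 147, 140, 148, 143, 141, 205, 386, 489], [462, 454, 434, 312, 148, 160, 169, 146, 141, 208, 379, 477], [464, 445, 445, 382, 324, 322, 348, 270, 165, 230, 392, 472], [456, 443, 442, 382, 322, 342, 345, 336, 250, 220, 387,
[... 407 characters left out ...]
1, 459, 469, 444, 435, 458, 466]]
[[487, 482, 452, 427, 429, 431, 454], [489, 479, 455, 431, 431, 443, 451], [486, 478, 457, 426, 418, 445, 451], [484, 476, 453, 428, 428, 451, 352], [476, 471, 458, 419, 437, 447, 347], [482, 473, 452, 414, 422, 432, 354], [475, 460, 362, 236, 226, 216, 203], [489, 466, 331, 135, 136, 125, 132], [477, 454, 322, 155, 157, 142, 141], [472, 444, 329, 265, 251, 159, 152], [477, 449, 373, 321, 253, 152, 142], [468, 442, 370, 298, 211, 135, 140], [469, 425, 340, 299, 235, 160, 157], [467, 455, 437, 404, 401, 396, 318], [469, 447, 438, 427, 440, 368, 237], [468, 438, 440, 420, 443, 360, 233], [465, 441, 436, 419, 442, 367, 253], [466, 441, 436, 424, 432, 455, 463]]
```

Run:
```python
from h import *
a=np.load("top0.npz");im=a["im"].astype(float)
K=np.array(imaging.calibration("top")["camera_matrix"]);t=T("top")
def ray(u,v,z): 
    d=t[:3,:3]@np.linalg.inv(K)@[u,v,1]; return t[:3,3]+d*(z-t[2,3])/d[2]
print("mm/px",np.linalg.norm(ray(250,160,.032)-ray(251,160,.032))*1000)
# saturation-ish channel & gradient subpixel along lines
g=cv2.GaussianBlur(im[...,1],(0,0),.7)
def edge(fix,lo,hi,vert,sign):
    out=[]
    for c in fix:
        p=g[lo:hi,c] if vert else g[c,lo:hi]
        d=np.diff(p)*sign;i=d.argmax();ww=np.clip(d[max(i-1,0):i+2],0,None);x=lo+.5+(np.arange(max(i-1,0),max(i-1,0)+len(ww))*ww).sum()/ww.sum()
        out.append(ray(c,x,.032) if vert else ray(x,c,.032))
    P=np.array(out); ax=1 if vert else 0;o=1-ax
    keep=np.ones(len(P),bool)
    for _ in range(4):
        f=np.polyfit(P[keep,ax],P[keep,o],1);r=abs(np.polyval(f,P[:,ax])-P[:,o]);keep=r<max(.002,1.5*np.median(r))
    print(f.round(4),"deg",np.degrees(np.arctan(f[0])).round(2),keep.sum(),len(P),np.median(r).round(4)); return f
cs=list(range(200,292))
far=edge(cs,127,138,True,1); near=edge(cs,182,192,True,-1)
rs=list(range(138,182))
L=edge(rs,190,199,False,1);Rr=edge(rs,290,299,False,-1)
print("hole blob centre guess",ray(264.6,159,.032),ray(271.9+.9,159,.032))
for r in (130,133,186,188): print(r,g[r-3:r+4,[205,240,280]].T.round().tolist())
```

```text
mm/px 3.199306972372402
[0.033  0.5506] deg 1.89 88 92 0.0005
[0.0395 0.3797] deg 2.26 92 92 0.0003
[-0.0439  0.4842] deg -2.51 44 44 0.0004
[-0.0356  0.161 ] deg -2.04 43 44 0.0002
hole blob centre guess [0.47355436 0.23659469 0.032     ] [0.47307606 0.21036866 0.032     ]
130 [[97.0, 96.0, 97.0, 98.0, 108.0, 131.0, 150.0], [96.0, 94.0, 95.0, 98.0, 97.0, 95.0, 107.0], [86.0, 85.0, 89.0, 92.0, 95.0, 100.0, 110.0]]
133 [[98.0, 108.0, 131.0, 150.0, 153.0, 154.0, 154.0], [98.0, 97.0, 95.0, 107.0, 144.0, 161.0, 170.0], [92.0, 95.0, 100.0, 110.0, 136.0, 151.0, 154.0]]
186 [[144.0, 83.0, 54.0, 55.0, 76.0, 94.0, 78.0], [160.0, 135.0, 71.0, 62.0, 92.0, 111.0, 119.0], [158.0, 156.0, 130.0, 73.0, 66.0, 98.0, 111.0]]
188 [[54.0, 55.0, 76.0, 94.0, 78.0, 44.0, 35.0], [71.0, 62.0, 92.0, 111.0, 119.0, 122.0, 125.0], [130.0, 73.0, 66.0, 98.0, 111.0, 133.0, 187.0]]
```

{"name": "move_arm", "arguments": {"commands": [[[0,0,-0.002,7.14,0],[0,0,-0.002,7.14,0],[0,0,0,7.14,0],[0,0,0,7.14,0],[0,0,0,7.14,0],[0,0,0,7.14,0],[0,0,0,7.14,0],[0,0,0,7.14,0],[0,0,0,7.14,0],[0,0,0,7.14,0]]], "grip_force": 30}}

```text
time: 1.53
tool_pos: [0.2565, 0.6781, 0.1992]
eef_rot: [0.722, 0.692, 0.0, -0.0]
wrist_force: [-0.8, 0.5, 0.5]
gripper_width: 1.002
finger_force: 0.0
```

```bash
cat >> h.py <<'E'
def st():
    s=monitor.sense(); M=R.from_quat(s["eef_rot"]).as_matrix()
    print("t",round(s["time"],2),"tcp",np.round(s["tool_pos"],4),"yaw_y",np.degrees(np.arctan2(M[1,1],M[0,1])).round(2),"F",np.round(s["wrist_force"],1),"tau",np.round(s["torque"],2),"w",round(s["gripper_width"],3),"ff",np.round(s["finger_force"],1))
    return s,M
def to(p):
    s,M=st(); print("tool delta",(M.T@(np.array(p)-s["tool_pos"])).round(4))
E
python3 -c "
from h import *
to([.471,.1745,.15])"
```

```text
t 1.53 tcp [0.2565 0.6781 0.1992] yaw_y -2.47 F [-0.8  0.5  0.5] tau [-0.07  0.1  -0.05] w 1.002 ff 0.0
tool delta [-0.4939  0.236   0.0491]
```

{"name": "move_arm", "arguments": {"commands": [[[-0.035,0.0165,0,-0.3,0],[-0.035,0.0165,0,0,0],[-0.035,0.0165,0,0,0],[-0.035,0.0165,0,0,0],[-0.035,0.0165,0,0,0],[-0.035,0.0165,0,0,0],[-0.035,0.0165,0,0,0],[-0.035,0.0165,0,0,0],[-0.035,0.0165,0,0,0],[-0.035,0.0165,0,0,0]]]}}

```text
time: 2.37
tool_pos: [0.4107, 0.3213, 0.1994]
eef_rot: [0.718, 0.696, 0.0, -0.0]
wrist_force: [-0.2, -0.3, -0.1]
gripper_width: 1.005
finger_force: 0.0
```

{"name": "move_arm", "arguments": {"commands": [[[-0.035,0.0165,0.008,0,0],[-0.035,0.0165,0.008,0,0],[-0.035,0.0165,0.008,0,0],[-0.035,0.0165,0.008,0,0],[0,0,0.008,0,0],[0,0,0.008,0,0],[0,0,0,0,0]]]}}

```text
time: 2.95
tool_pos: [0.4711, 0.1811, 0.15]
eef_rot: [0.718, 0.696, -0.001, -0.0]
wrist_force: [-0.5, 0.5, -0.2]
gripper_width: 0.998
finger_force: 0.0
```

```bash
python3 -c "
from h import *
to([.471,.1745,.15])
im,d=imaging.grab_frame('scene');cv2.imwrite('pics/s1.png',im[...,::-1])
im,d=imaging.grab_frame('top')
a=cv2.resize(im[100:220,190:350],(800,600),interpolation=3);cv2.imwrite('pics/t1.png',a[...,::-1])
for q in('dog_shoulder','groove'):
  for r in spotter.mark_of('scene',q)[:2]+spotter.mark_of('top',q)[:2]: print(q,r['conf'],w('scene',r['location']).round(4),w('top',r['location']).round(4))
"
```

```text
t 2.95 tcp [0.4711 0.1811 0.15  ] yaw_y -1.84 F [-0.5  0.5 -0.2] tau [-0.04  0.04 -0.01] w 0.998 ff 0.0
tool delta [-0.0066  0.0001  0.    ]
dog_shoulder 0.67 [0.4725 0.177  0.0327] [0.3204 0.2872 0.4492]
dog_shoulder 0.57 [0.1746 0.3351 0.0274] [0.1397 0.172  0.7097]
dog_shoulder 0.62 [ 0.6825 -0.001  -0.3203] [0.1765 0.3299 0.0274]
dog_shoulder 0.59 [ 0.6741 -0.2228 -0.0687] [0.4719 0.1709 0.0318]
groove 0.89 [0.4722 0.2944 0.0301] [0.2711 0.3656 0.5215]
groove 0.91 [ 0.7682 -0.1428 -0.0621] [0.4811 0.2942 0.0335]
groove 0.27 [ 0.6954 -0.2042 -0.0685] [0.4727 0.1992 0.0318]
```

View pics/s1.png

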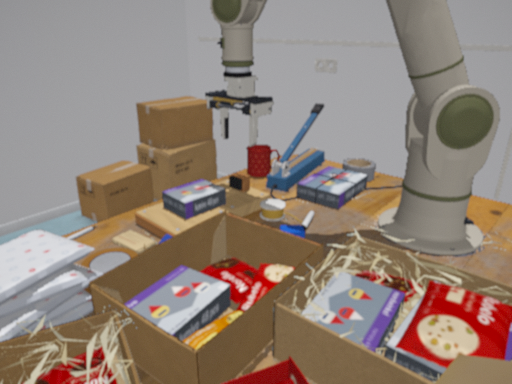

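The scene picture shows the gripper at (240,105), above the stop at (238,183), with its fingers straddling the stop across the board. I'll go down and grip.

{"name": "move_arm", "arguments": {"commands": [[[-0.0066,0,0.012,0.3,0],[0,0,0.015,0,0],[0,0,0.015,0,0],[0,0,0.015,0,0],[0,0,0.015,0,0],[0,0,0.015,0,0],[0,0,0.012,0,0],[0,0,0.008,0,0],[0,0,0,0,0]]]}}

```text
time: 4.0
tool_pos: [0.4709, 0.1745, 0.0431]
eef_rot: [0.72, 0.694, -0.001, -0.0]
wrist_force: [-0.0, -0.5, -0.4]
gripper_width: 1.0
finger_force: 0.0
```

{"name": "move_arm", "arguments": {"commands": [[[0,0,0,0,0.6],[0,0,0,0,0.6],[0,0,0,0,0.6],[0,0,0,0,0.6],[0,0,0,0,0.6],[0,0,0,0,0.6]]], "grip_force": 25}}

```text
time: 4.5
tool_pos: [0.4716, 0.1744, 0.0445]
eef_rot: [0.72, 0.694, 0.0, 0.0]
wrist_force: [0.2, -0.1, 0.1]
gripper_width: 0.619
finger_force: 0.0
```

```bash
python3 -c "
from h import *
st()"
```

```text
t 4.5 tcp [0.4716 0.1744 0.0445] yaw_y -2.12 F [ 0.2 -0.1  0.1] tau [-0.06  0.05  0.03] w 0.619 ff 0.0
```

{"name": "move_arm", "arguments": {"commands": [[[0,0,0,0,0.9],[0,0,0,0,0.9],[0,0,0,0,0.9],[0,0,0,0,0.9],[0,0,0,0,0.9],[0,0,0,0,0.9]]]}}

```text
time: 5.0
tool_pos: [0.472, 0.1744, 0.0444]
eef_rot: [0.72, 0.694, 0.0, 0.0]
wrist_force: [1.4, -0.3, 5.1]
gripper_width: 0.535
finger_force: 25.0
```

```bash
python3 -c "
from h import *
st()"
```

```text
t 5.0 tcp [0.472  0.1744 0.0444] yaw_y -2.14 F [ 1.4 -0.3  5.1] tau [-0.05 -0.33  0.04] w 0.535 ff 25.0
```

{"name": "move_arm", "arguments": {"commands": [[[0,0,-0.004,0,0.9],[0,0,-0.006,0,0.9],[0,0,-0.006,0,0.9],[0,0,-0.006,0,0.9],[0,0,-0.006,0,0.9],[0,0,-0.006,0,0.9],[0,0,-0.006,0,0.9],[0,0,0,0,0.9]]], "grip_force": 35}}

```text
time: 5.67
tool_pos: [0.4714, 0.1744, 0.0853]
eef_rot: [0.72, 0.694, 0.0, -0.0]
wrist_force: [-0.7, -0.1, -1.7]
gripper_width: 0.534
finger_force: 35.0
```

```bash
python3 -c "
from h import *
st()
im,d=imaging.grab_frame('scene');im2,_=imaging.grab_frame('top')
c=np.hstack([cv2.resize(im2[120:200,190:320],(400,246),interpolation=3),cv2.resize(im[140:220,180:310],(400,246),interpolation=3)])
cv2.imwrite('pics/lift.png',c[...,::-1])"
```

```text
t 5.67 tcp [0.4714 0.1744 0.0853] yaw_y -2.12 F [-0.7 -0.1 -1.7] tau [-0.1   0.05 -0.02] w 0.534 ff 35.0
```

View pics/lift.png

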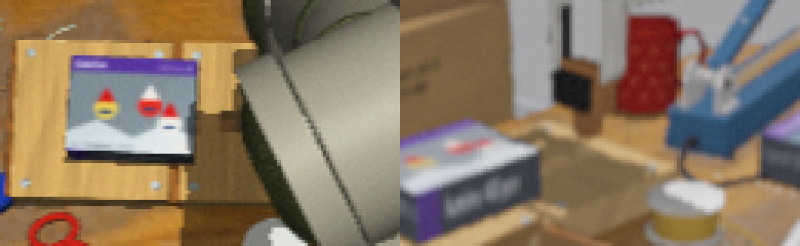

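The crop shows the stop lifted clear, with its tenon visible at (590,120) and the black buffer facing the set. Now 32 mm along the board, then the tip into the hole.

{"name": "move_arm", "arguments": {"commands": [[[0.008,0.0003,0,0,0.9],[0.008,0,0,0,0.9],[0.008,0,0,0,0.9],[0.008,0,0,0,0.9],[0,0,0,0,0.9],[0,0,0.005,0,0.9],[0,0,0.005,0,0.9],[0,0,0.004,0,0.9],[0,0,0.004,0,0.9],[0,0,0,0,0.9]]]}}

```text
time: 6.6
tool_pos: [0.4726, 0.2056, 0.0652]
eef_rot: [0.72, 0.694, -0.001, -0.0]
wrist_force: [-0.2, 0.6, -1.3]
gripper_width: 0.537
finger_force: 35.0
```

```bash
python3 -c "
from h import *
st()"
```

```text
t 6.6 tcp [0.4726 0.2056 0.0652] yaw_y -2.16 F [-0.2  0.6 -1.3] tau [-0.02  0.01 -0.01] w 0.537 ff 35.0
```

{"name": "move_arm", "arguments": {"commands": [[[0.0004,0,0.002,0,0.9],[0,0,0.002,0,0.9],[0,0,0.002,0,0.9],[0,0,0.002,0,0.9],[0,0,0,0,0.9]]]}}

```text
time: 7.02
tool_pos: [0.4732, 0.2067, 0.0579]
eef_rot: [0.72, 0.694, 0.0, 0.0]
wrist_force: [-0.2, -0.2, -2.1]
gripper_width: 0.531
finger_force: 35.0
```

```bash
python3 -c "
from h import *
st()"
```

```text
t 7.02 tcp [0.4732 0.2067 0.0579] yaw_y -2.13 F [-0.2 -0.2 -2.1] tau [-0.09 -0.14 -0.03] w 0.531 ff 35.0
```

{"name": "move_arm", "arguments": {"commands": [[[0,0,0.003,0,0.9],[0,0,0.003,0,0.9],[0,0,0.003,0,0.9],[0,0,0.003,0,0.9],[0,0,0.002,0,0.9],[0,0,0.001,0,0.9],[0,0,0,0,0.9]]]}}

```text
time: 7.6
tool_pos: [0.4734, 0.2066, 0.0441]
eef_rot: [0.72, 0.694, 0.001, -0.0]
wrist_force: [-1.6, -1.8, 16.1]
gripper_width: 0.533
finger_force: 35.0
```

```bash
python3 -c "
from h import *
st()"
```

```text
t 7.6 tcp [0.4734 0.2066 0.0441] yaw_y -2.16 F [-1.6 -1.8 16.1] tau [-0.39  0.58  0.03] w 0.533 ff 35.0
```

It is seated, with 16 N at the home height. Release and rise.

{"name": "move_arm", "arguments": {"commands": [[[0,0,0,0,0.3],[0,0,0,0,0.1],[0,0,0,0,0],[0,0,0,0,0],[0,0,0,0,0],[0,0,-0.012,0,0],[0,0,-0.025,0,0],[0,0,-0.035,0,0],[0,0,-0.035,0,0],[0,0,-0.025,0,0]]]}}

```text
time: 8.43
tool_pos: [0.4733, 0.2064, 0.1775]
eef_rot: [0.72, 0.694, 0.0, 0.0]
wrist_force: [-0.3, 0.8, -0.7]
gripper_width: 0.998
finger_force: 0.0
```

{"name": "move_arm", "arguments": {"commands": [[[0.03,0,0,0,1],[0.04,0,0,0,1],[0.04,0,0,0,1],[0.04,0,0,0,1],[0.04,0,0,0,1],[0.03,0,0,0,1],[0.02,0,0,0,1],[0,0,0,0,1]]]}}

```text
time: 9.1
tool_pos: [0.4802, 0.452, 0.1741]
eef_rot: [0.718, 0.696, 0.0, -0.001]
wrist_force: [-1.1, 0.6, 0.0]
gripper_width: 0.476
finger_force: 0.0
```

Run:
```python
from h import *
st()
for c in("scene","top"):
    im,d=imaging.grab_frame(c); np.savez(f"{c}2.npz",im=im,d=d)
    C=cloud(c,d); ok=(d>0)&(C[...,0]>.36)&(C[...,0]<.60)&(C[...,1]>.14)&(C[...,1]<.46)&(abs(C[...,2]-.0765)<.008)
    n,l,s_,_=cv2.connectedComponentsWithStats(ok.astype(np.uint8))
    for k in range(1,n):
        if s_[k,4]>25:
            P=C[l==k];r=cv2.minAreaRect(P[:,:2].astype(np.float32)*1000);print(c,s_[k,4],np.round(r[0],1),np.round(r[1],1),round(r[2],1),np.median(P[:,2]).round(4))
    for q in("dog_shoulder","dog_face","gift_set","groove"):
        for r in spotter.mark_of(c,q)[:2]: print(c,q,round(r["conf"],2),w(c,r["location"]).round(4))
t=np.load("top2.npz")["im"];s=np.load("scene2.npz")["im"]
c=np.hstack([cv2.resize(t[120:200,180:310],(400,246),interpolation=3),cv2.resize(s[140:220,150:280],(400,246),interpolation=3)])
cv2.imwrite('pics/rel.png',c[...,::-1])
```

```text
t 9.1 tcp [0.4802 0.452  0.1741] yaw_y -1.79 F [-1.1  0.6  0. ] tau [-0.05  0.05 -0.01] w 0.476 ff 0.0
scene 146 [472.5 215.4] [51.7 42.8] 5.4 0.075
scene 929 [482.5 339.9] [131.8 103.2] 85.9 0.0765
scene dog_shoulder 0.8 [0.1681 0.3329 0.0267]
scene dog_shoulder 0.79 [0.4742 0.2069 0.0284]
scene dog_face 0.69 [0.475  0.2359 0.055 ]
scene dog_face 0.58 [0.1966 0.3169 0.0508]
scene gift_set 0.57 [0.4857 0.3364 0.0306]
scene groove 0.67 [0.476  0.2931 0.0307]
top 452 [478.8 303.9] [ 68.8 102.9] 89.4 0.0765
top 194 [471.  210.7] [37.5 50.1] 88.9 0.0766
top dog_shoulder 0.77 [0.4694 0.2042 0.0348]
top dog_face 0.58 [0.4703 0.2288 0.0638]
top gift_set 0.69 [0.4788 0.3381 0.0309]
top groove 0.7 [0.4783 0.2987 0.031 ]
```

View pics/rel.png

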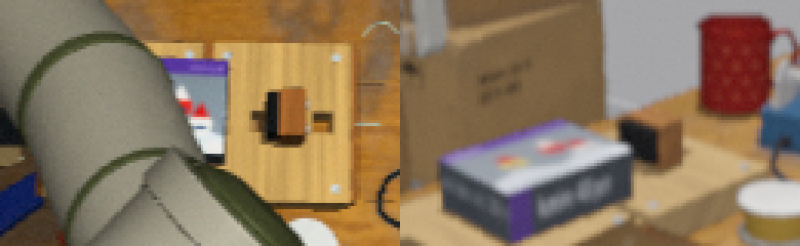

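The picture shows the stop sitting flush in the middle hole at (285,115), with the outer hole free at (322,122) and the box unmoved. Now go down beyond the box's left end with the fingers spread about 55 mm, so that two contacts square the set.

{"name": "move_arm", "arguments": {"commands": [[[0,0.001,0.01,0.3,0.4],[0,0,0.018,0,0.4],[0,0,0.018,0,0.4],[0,0,0.018,0,0.4],[0,0,0.018,0,0.4],[0,0,0.018,0,0.4],[0,0,0.018,0,0.4],[0,0,0.012,0,0.4],[0,0,0.006,0,0.4],[0,0,0,0,0.4]]]}}

```text
time: 10.43
tool_pos: [0.4824, 0.4458, 0.0376]
eef_rot: [0.722, 0.692, -0.001, 0.0]
wrist_force: [0.2, 0.0, 0.3]
gripper_width: 0.603
finger_force: 0.0
```

```bash
python3 -c "
from h import *
st()"
```

```text
t 10.43 tcp [0.4824 0.4458 0.0376] yaw_y -2.44 F [0.2 0.  0.3] tau [-0.05  0.06 -0.01] w 0.603 ff 0.0
```

{"name": "move_arm", "arguments": {"commands": [[[-0.008,0,0,-0.3,0.4],[-0.008,0,0,0,0.4],[-0.008,0,0,0,0.4],[-0.004,0,0,0,0.4],[-0.003,0,0,0,0.4],[-0.003,0,0,0,0.4],[-0.003,0,0,0,0.4],[-0.003,0,0,0,0.4]]]}}

```text
time: 11.1
tool_pos: [0.4814, 0.4077, 0.0396]
eef_rot: [0.72, 0.694, 0.001, -0.0]
wrist_force: [0.2, 3.5, 2.3]
gripper_width: 0.601
finger_force: 1.8
```

```bash
python3 -c "
from h import *
st()"
```

```text
t 11.1 tcp [0.4814 0.4077 0.0396] yaw_y -2.08 F [0.2 3.5 2.3] tau [0.78 0.19 0.06] w 0.601 ff 1.8
```

{"name": "move_arm", "arguments": {"commands": [[[-0.003,0,0,0,0.4],[-0.003,0,0,0,0.4],[-0.003,0,0,0,0.4],[-0.003,0,0,0,0.4],[-0.003,0,0,0,0.4],[-0.003,0,0,0,0.4],[-0.003,0,0,0,0.4],[-0.003,0,0,0,0.4],[-0.003,0,0,0,0.4],[-0.001,0,0,0,0.4]]]}}

```text
time: 11.93
tool_pos: [0.4803, 0.3777, 0.0391]
eef_rot: [0.72, 0.694, -0.0, 0.0]
wrist_force: [0.2, 3.0, 2.7]
gripper_width: 0.603
finger_force: 1.8
```

```bash
python3 -c "
from h import *
st()"
```

```text
t 11.93 tcp [0.4803 0.3777 0.0391] yaw_y -2.16 F [0.2 3.  2.7] tau [0.74 0.02 0.03] w 0.603 ff 1.8
```

Sliding at 3 N, not yet on the rubber. Continue in small steps.

{"name": "move_arm", "arguments": {"commands": [[[-0.002,0,0,0,0.4],[-0.001,0,0,0,0.4],[-0.001,0,0,0,0.4],[-0.001,0,0,0,0.4],[0,0,0,0,0.4]]]}}

```text
time: 12.35
tool_pos: [0.4801, 0.3732, 0.0391]
eef_rot: [0.72, 0.694, -0.0, 0.0]
wrist_force: [0.5, 3.1, 1.2]
gripper_width: 0.602
finger_force: 1.4
```

```bash
python3 -c "
from h import *
st()"
```

```text
t 12.35 tcp [0.4801 0.3732 0.0391] yaw_y -2.14 F [0.5 3.1 1.2] tau [ 0.55 -0.06  0.03] w 0.602 ff 1.4
```

{"name": "move_arm", "arguments": {"commands": [[[-0.001,0,0,0,0.4],[-0.001,0,0,0,0.4],[-0.001,0,0,0,0.4],[0,0,0,0,0.4]]]}}

```text
time: 12.68
tool_pos: [0.48, 0.3703, 0.0391]
eef_rot: [0.72, 0.694, -0.0, 0.0]
wrist_force: [-0.4, 2.6, 1.3]
gripper_width: 0.603
finger_force: 1.6
```

```bash
python3 -c "
from h import *
st()"
```

```text
t 12.68 tcp [0.48   0.3703 0.0391] yaw_y -2.13 F [-0.4  2.6  1.3] tau [0.66 0.   0.03] w 0.603 ff 1.6
```

{"name": "move_arm", "arguments": {"commands": [[[-0.001,0,0,0,0.4],[-0.001,0,0,0,0.4],[-0.001,0,0,0,0.4],[0,0,0,0,0.4]]]}}

```text
time: 13.02
tool_pos: [0.4799, 0.3681, 0.0391]
eef_rot: [0.72, 0.694, 0.0, -0.0]
wrist_force: [0.4, 5.9, -0.4]
gripper_width: 0.597
finger_force: 3.0
```

```bash
python3 -c "
from h import *
st()"
```

```text
t 13.02 tcp [0.4799 0.3681 0.0391] yaw_y -2.11 F [ 0.4  5.9 -0.4] tau [ 1.22  0.08 -0.01] w 0.597 ff 3.0
```

{"name": "move_arm", "arguments": {"commands": [[[-0.001,0,0,0,0.4],[-0.001,0,0,0,0.4],[0,0,0,0,0.4],[0,0,0,0,0.4]]]}}

```text
time: 13.35
tool_pos: [0.4798, 0.3673, 0.0392]
eef_rot: [0.72, 0.694, 0.001, -0.001]
wrist_force: [0.3, 9.0, -1.5]
gripper_width: 0.601
finger_force: 4.5
```

```bash
python3 -c "
from h import *
st()"
```

```text
t 13.35 tcp [0.4798 0.3673 0.0392] yaw_y -2.08 F [ 0.3  9.  -1.5] tau [ 1.95  0.08 -0.12] w 0.601 ff 4.5
```

{"name": "move_arm", "arguments": {"commands": [[[-0.001,0,0,0,0.4],[-0.001,0,0,0,0.4],[-0.001,0,0,0,0.4],[0,0,0,0,0.4],[0,0,0,0,0.4],[0,0,0,0,0.4],[0,0,0,0,0.4],[0,0,0,0,0.4],[0,0,0,0,0.4]]]}}

```text
time: 14.1
tool_pos: [0.4798, 0.3659, 0.0394]
eef_rot: [0.72, 0.694, 0.002, -0.001]
wrist_force: [0.5, 13.4, -0.3]
gripper_width: 0.601
finger_force: 6.4
```

Run:
```python
from h import *
st()
for c in("scene","top"):
    im,d=imaging.grab_frame(c); np.savez(f"{c}3.npz",im=im,d=d)
    C=cloud(c,d); ok=(d>0)&(C[...,0]>.36)&(C[...,0]<.60)&(C[...,1]>.14)&(C[...,1]<.46)&(abs(C[...,2]-.0765)<.008)
    n,l,s_,_=cv2.connectedComponentsWithStats(ok.astype(np.uint8))
    for k in range(1,n):
        if s_[k,4]>25:
            P=C[l==k];r=cv2.minAreaRect(P[:,:2].astype(np.float32)*1000);print(c,s_[k,4],np.round(r[0],1),np.round(r[1],1),round(r[2],1),np.median(P[:,2]).round(4))
    for q in("dog_shoulder","gift_set","groove"):
        for r in spotter.mark_of(c,q)[:2]: print(c,q,round(r["conf"],2),w(c,r["location"]).round(4))
t=np.load("top3.npz")["im"];s=np.load("scene3.npz")["im"]
c=np.hstack([cv2.resize(t[120:200,180:310],(400,246),interpolation=3),cv2.resize(s[140:220,150:280],(400,246),interpolation=3)])
cv2.imwrite('pics/fin.png',c[...,::-1])
```

```text
t 14.1 tcp [0.4798 0.3659 0.0394] yaw_y -2.03 F [ 0.5 13.4 -0.3] tau [ 2.83  0.33 -0.19] w 0.601 ff 6.4
scene 845 [481.7 286.3] [183.6 102.2] 87.7 0.0766
scene dog_shoulder 0.68 [0.1732 0.3334 0.0304]
scene dog_shoulder 0.68 [0.4743 0.2055 0.0297]
scene gift_set 0.75 [0.4833 0.29   0.0302]
scene groove 0.94 [0.4738 0.2963 0.0334]
top 235 [494.1 217.1] [105.7  40.5] 32.9 0.0771
top dog_shoulder 0.62 [0.173  0.3295 0.0236]
top dog_shoulder 0.54 [0.4701 0.2029 0.0336]
```

View pics/fin.png

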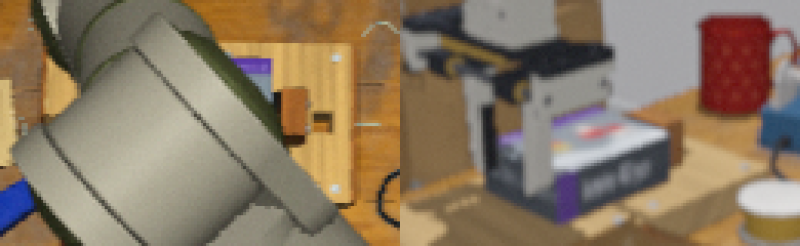

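The picture shows the fingers at (500,150) and (540,150) holding the box flat against the stop at (675,145), square to the board. Push is 13.4 N including friction. Hold a moment, then hand in.

{"name": "move_arm", "arguments": {"commands": [[[0,0,0,0,0.4],[0,0,0,0,0.4],[0,0,0,0,0.4],[0,0,0,0,0.4],[0,0,0,0,0.4],[0,0,0,0,0.4],[0,0,0,0,0.4],[0,0,0,0,0.4]]]}}

```text
time: 15.17
tool_pos: [0.4798, 0.366, 0.0394]
eef_rot: [0.72, 0.694, 0.002, -0.001]
wrist_force: [-0.7, 12.0, -1.0]
gripper_width: 0.601
finger_force: 6.4
```

```bash
python3 -c "
from h import *
st(); print(arm.job_done())"
```

```text
t 15.17 tcp [0.4798 0.366  0.0394] yaw_y -2.03 F [-0.7 12.  -1. ] tau [ 2.83  0.23 -0.17] w 0.601 ff 6.4
the job is handed in; nothing more can be done
None
```

I moved the stop to the middle hole, plugged it fully home and let go; the set is held square against its rubber face with about 12 N at the wrist, its middle over the groove. I handed the job in at about 15 s, and no verdict came back.

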